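Shift the carafe under the mesh filter on a notched brew stand

TASK

Stand the empty glass carafe upright in the round cradle of the brew stand while the cradle is still locked in its middle notch, setting it down gently. Then squeeze the cradle's orange release lever and, keeping it squeezed, slide the cradle along until the carafe is right under the grey mesh filter (not the blue funnel), and let go so that the lever springs back and the cradle locks in that notch. Keep the carafe upright, do not bump the filter or the funnel, and leave the other things on the worktop where they are.

Things in the scene. Friction and masses are not known exactly. Their poses are not given: they have to be found in the camera images.
- stand: Fixed brew stand. Dark wood base 250 mm (x -115 to +135) by 380 mm (y), 12 thick; origin on the worktop, x to its back edge away from the robot, y along the slide. Steel rack along y at x -73 to -52, top 32 mm high, five 15 mm notches open to the front at y = -120, -60, 0, 60, 120. A round cradle slides along y, with the squeeze lever at its front. Posts of two overhanging arms at x = +129
- cradle_seat (a point): Centre of the floor of the sliding cradle, 26 mm above the worktop: a grey round dish, inner diameter 84 mm, rim 10 mm above its floor, outer diameter 94 mm, at x = +63 mm of the stand. Axes as the stand's. Moves with the cradle; at y = 0 of the stand at the start
- lever_grip (a point): Grip point of the squeeze pair, on the cradle, 110 mm above the worktop, at x = -75.5 mm of the stand and the cradle's y; stand axes. Behind it (+x) a fixed upright grey tab, back face 7.5 mm away, 30 mm wide (y), top 130 mm high; in front the orange paddle (lever_paddle). Squeeze along x, a finger each side; squeezed, the pair is centred here, 15 mm over all. Free beside it above 80 mm height
- lever_paddle (a point): On the orange lever paddle (6 mm thick, 30 mm wide, top 123 mm above the worktop), front face at grip height; moves with the lever. At rest it leans to the robot, 20 mm in front of lever_grip (24 mm at the paddle's top): tab and paddle then measure 27 mm over all. Squeezed it stands upright, 7.5 mm in front of lever_grip. Pivot 66 mm above the worktop
- cradle (a joint): Position of the cradle along the stand's y, m: 0 in the middle notch (start, give or take 1 mm), +-0.06 and +-0.12 in the others, end stops at +-0.135. Locked with about 2 mm play either way while the lever is let go; with the lever squeezed it slides with about 2 N
- lever (a joint): Release lever, rad: 0 let go (pawl fully in a notch), 0.27 squeezed to its stop; pawl clear of the notch above about 0.23. Spring about 5 N at the grip at rest, 9 N squeezed. Let go within about 3 mm of a notch, the rounded pawl draws the cradle in; elsewhere it rests on the rack near 0.22 rad, not locked
- carafe: Small empty glass carafe, 140 mm tall, about 0.25 kg. Body 72 mm diameter up to 72 mm high, neck 40 mm from 102 to 125 mm high, with a black collar to grip (45 mm diameter, 105 to 123 mm high); rim 48 mm. Origin: centre of its underside, z up. Starts upright on the worktop left or right of the stand
- filter_arm: Fixed arm with a grey mesh filter bowl (86 mm wide at its top) overhanging the notch at y = +120 or -120 mm of the stand. Origin on the base's top, 12 mm above the worktop, under the filter's axis, at x = 63 mm of the stand; filter 180 to 241 mm above the worktop; 12 mm post 66 mm behind the axis. The carafe in the cradle passes 14 mm under it
- filter_mouth (a point): Centre of the underside of the grey mesh filter, 180 mm above the worktop. The carafe belongs right below it
- funnel_arm: The like arm with a blue plastic funnel, over the other end notch; same sizes and origin as filter_arm. Not wanted here
- jar: Amber glass jar with steel lid, 72 mm diameter, 110 mm tall; origin at its underside. Left or right of the stand, on the side where the carafe is not. Leave
- teacup: White teacup, 84 mm rim, 60 mm tall, on its saucer at the back left; origin at its underside. Leave
- saucer: Saucer, 136 mm diameter, 11 mm high; origin at its underside. Leave
- tablet_box: Closed white flip-top box with a green lid, 104 x 154 x 77 mm, back right; origin at its underside. Leave
- bottle_brush: Red bottle brush lying across the back behind the stand, 285 mm long, 48 mm thick; origin near its middle on the worktop. Leave
- spoon: Steel spoon lying at the front right; origin on the worktop. Leave
Not all that is in view belongs to the job. What is shaped like the carafe but yellow is not meant.

How it is judged:
By the outcome, as a careful person would: the job done as asked, in the order asked, and still so for the second after the job is handed in, with the robot touching nothing.
It also fails if it takes over 70 s, if anything falls off the work surface, if the arm or the gripper's body presses on something with over 40 N, if the wrist force passes 120 N, or if a joint passes its speed limit or range.

ROBOT

A 6-joint arm with a two-finger parallel gripper is mounted at the origin on the work surface. World frame = base frame: x ahead of the robot, y to its left, z up, the work surface at z = 0. Lengths are in mm, angles in degrees, forces in N, time in s.
With the tool pointing down it reaches from about 300 to 1000 mm from the base axis. Payload 5.1 kg.
Tool frame: the origin (TCP) lies midway between the tips of the shut fingers; the grasp point (between the pads) lies 19 mm behind it; z points along the fingers, y is the line along which they close (so a half turn about z gives the same grasp; the last joint's range is limited). The gripper opens to 95 mm and grips with 3 to 60 N. Pads are 20 mm wide; open, the fingers measure 119 mm over their backs; the gripper's body (75 mm by 180 mm) begins 59 mm behind the grasp point.
Start: joints at [-75.722, 7.093, 94.555, -0, 78.352, -4.733], TCP at [211.702, -614.546, 214.656] pointing down, gripper open.
Joint ranges: [-149.61, 149.61], [-58.7, 133.49], [1.44, 155.28], [-77.14, 257.14], [18.33, 153.61], [-166.67, 166.67]. Speed limits (degrees/s): [147.25, 147.25, 180, 180, 180, 180].

INTERFACE

Orientations are given as a 3x3 rotation matrix whose columns are the frame's x, y, z axes.
In Python, from station import bot gives the robot as it stands.
- The arm moves only by the tool play_rows, never from a script. Its argument "moves" is a list of rows, each a list of 6 numbers: the shift along the tool's x, y, z in mm, then the turn, a rotation vector about the tool's x, y, z in degrees. In form: [[dx, dy, dz, ax, ay, az], ...]. A call has 1 to 8 rows; each row is the pose to reach, as a shift and turn from the pose commanded when the call began, along the tool's axes at that moment; what a row does not reach only later rows make up. A row lasts 1/10 s, in which the tool goes at most 50 mm and 8.59 degrees, less where a joint would pass 70% of its speed; a pose out of reach is approached as far as the arm can. A call with a gripper value outside its range is refused whole. "jaw" is the opening, from 0 (shut) to 1 (fully open), set as the call begins (left out, the last holds). The fingers move at their own pace and stop on an object; "grip_force" is the grip in N (left out, the last holds). Time passes only in rows, so rows that repeat a pose let the fingers close. It gives the time, the measured TCP pose, the force, the opening and the grip force at its end, in the units of the state.
- bot.get_obs(): the state, without advancing time (a new reading comes with each control period).
- bot.grab_frame(name): name is "scene" or "side" or "wrist"; returns (picture, depth): 400x640x3 uint8, blue, green, red; 400x640 float32, mm along the optical axis (not along the pixel's ray), 0 where there is no reading.
- bot.calibration(name): a dict with "fx", "fy", "cx", "cy" (pixels), "dist" ([k1, k2, p1, p2, k3] as OpenCV has them; the pictures are not rectified), "eye" and "attitude" of the camera in the world; the wrist camera has in their place "tool_from_camera" (4x4, takes a point from camera to tool coordinates, whose origin is the TCP and whose axes are the flange's). Camera axes: x right, y down, z forward; pixel columns grow to the right and rows downward; lengths in mm; the calibration is good to about 2 mm. A picture is of the moment at which its call begins: read the wrist's pose just before it. calibration takes no time and is no camera call.
- bot.sign_off(): hands the job in; it is judged then, once.
The state is a dict: "clock": time; "joint_positions": joint angles; "joint_vel": joint speeds; "effort": joint torques, N m; "tool_pos": TCP position; "orientation": TCP orientation; "contact_force": force on the tool from outside, world axes, zero at the start; "moment": the same for the moment, N m; "gripper_width": opening from 0.0 (shut) to 1.0 (fully open); "finger_force": force on a finger pad.
Only numpy, scipy, OpenCV 4.12 (cv2) and the standard library are available. Lean on these libraries where they do the work, as an engineer would, in place of code of your own. Each camera call takes 0.05 s, during which the arm holds its last target. There are 200 camera calls.

## Working session

There is one attempt and no reset: what is moved stays moved. The work goes in short steps, Python scripts to look and compute and a tool call to move; the robot and the scene stay as the last step left them, time stands still between calls to the robot, and variables do not carry over. Pictures are saved under pics/ and viewed, at most 10 in all, crops included, and the job is handed in when it is done.

Besides the shell and the picture viewer there is one more tool, called after "Call:" as name(argument=value, ...) on one line, values as JSON. play_rows: Moves the arm, as the interface text tells. Its arguments: {"type":"object","properties":{"moves":{"type":"array","items":{"type":"array","items":{"type":"number"}}},"jaw":{"type":"number"},"grip_force":{"type":"number"}},"required":["moves"]}

```bash
ls; mkdir -p pics
cat > h.py <<'E'
import numpy as np, cv2
from station import bot
def cam(n, obs=None):
    c=bot.calibration(n); K=np.array([[c['fx'],0,c['cx']],[0,c['fy'],c['cy']],[0,0,1.]]); d=np.array(c['dist'],float)
    if n=='wrist':
        o=obs or bot.get_obs(); T=np.eye(4); T[:3,:3]=np.array(o['orientation']); T[:3,3]=o['tool_pos']
        T=T@np.array(c['tool_from_camera']); return K,d,T[:3,:3],T[:3,3]
    return K,d,np.array(c['attitude']),np.array(c['eye'],float)
def rays(C,px):
    K,d,R,e=C; p=cv2.undistortPoints(np.array(px,float).reshape(-1,1,2),K,d).reshape(-1,2)
    return np.c_[p,np.ones(len(p))]@R.T
def onplane(C,px,z):
    v=rays(C,px); return C[3]+v*((z-C[3][2])/v[:,2])[:,None]
def bydepth(C,px,D):
    v=rays(C,px); px=np.array(px).reshape(-1,2).astype(int); return C[3]+v*D[px[:,1],px[:,0]][:,None]
def tri(CA,a,CB,b):
    u=rays(CA,[a])[0];v=rays(CB,[b])[0]
    s=np.linalg.lstsq(np.c_[u,-v],CB[3]-CA[3],rcond=None)[0]
    A=CA[3]+u*s[0];B=CB[3]+v*s[1]; return (A+B)/2,np.linalg.norm(A-B)
def proj(C,P):
    K,d,R,e=C; r=cv2.Rodrigues(R.T)[0]; return cv2.projectPoints(np.array(P,float).reshape(-1,3),r,-R.T@e,K,d)[0].reshape(-1,2)
E
python3 - <<'E'
from h import *
print({k:np.round(v,2).tolist() for k,v in bot.get_obs().items()})
for n in ['scene','side','wrist']:
    C=cam(n); im,D=bot.grab_frame(n); cv2.imwrite(f'pics/{n}0.png',im); np.savez(f'{n}0.npz',im=im,D=D,K=C[0],d=C[1],R=C[2],e=C[3]); print(n,C[3].round(),C[2].round(2).tolist())
E
```

```text
pics
{'clock': 0.0, 'joint_positions': [-75.72, 7.13, 94.63, -0.0, 78.35, -4.73], 'joint_vel': [-0.12, -0.06, -0.07, -0.01, 0.01, -0.05], 'effort': [-0.0, -41.76, -35.99, 0.08, 0.05, -0.0], 'tool_pos': [211.54, -613.94, 213.4], 'orientation': [[0.95, 0.33, -0.0], [0.33, -0.95, 0.0], [0.0, -0.0, -1.0]], 'contact_force': [-0.75, 0.08, 0.27], 'moment': [-0.04, 0.05, 0.01], 'finger_force': 0.0, 'gripper_width': 1.0}
scene [1162.  480.  856.] [[-0.66, 0.49, -0.58], [0.76, 0.44, -0.49], [0.01, -0.75, -0.66]]
side [316. 654. 988.] [[-0.94, -0.27, 0.21], [-0.34, 0.73, -0.6], [0.01, -0.63, -0.77]]
wrist [ 273. -593.  384.] [[0.33, -0.92, -0.22], [-0.95, -0.32, -0.07], [-0.0, 0.23, -0.97]]
```

View pics/scene0.png

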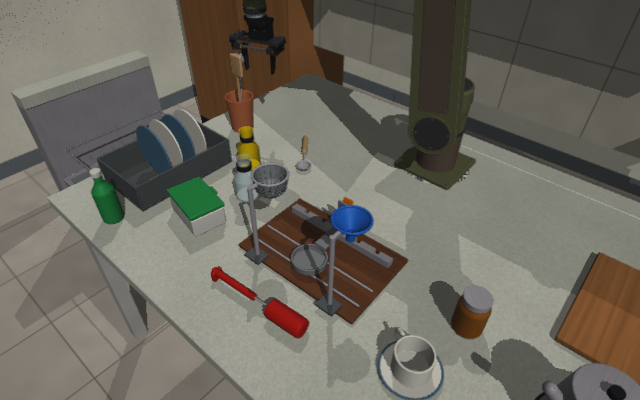

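View pics/side0.png

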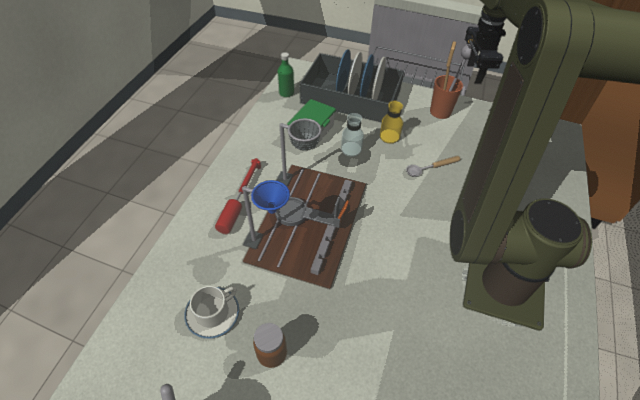

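The scene picture shows the stand at about (325,255), the blue funnel at (352,220), the grey filter at (270,180) and the clear carafe at (243,180) beside the yellow decoy at (248,148). In the side picture the carafe is at (352,140), the decoy at (392,122), the filter at (305,133) and the orange lever at (345,208).

Run:
```python
from h import *
Cs={};
for n in ['scene','side']:
    f=np.load(n+'0.npz'); C=(f['K'],f['d'],f['R'],f['e']); im=f['im']; D=f['D']; Cs[n]=C
    hsv=cv2.cvtColor(im,cv2.COLOR_BGR2HSV)
    roi=np.zeros(D.shape,np.uint8)
    x0,y0,x1,y1=(230,185,415,325) if n=='scene' else (240,160,370,290)
    roi[y0:y1,x0:x1]=255
    wood=cv2.inRange(hsv,(0,70,20),(16,190,120))&roi
    ys,xs=np.nonzero(wood); P=onplane(C,np.c_[xs,ys],12)
    # biggest comp
    k=cv2.morphologyEx(wood,cv2.MORPH_OPEN,np.ones((3,3)))
    ys,xs=np.nonzero(k); P=onplane(C,np.c_[xs,ys],12)[:,:2].astype(np.float32)
    r=cv2.minAreaRect(P); print(n,'rect',r, cv2.boxPoints(r).round(0).tolist())
    org=cv2.inRange(hsv,(5,170,130),(18,255,255))&roi
    m=cv2.moments(org,True); 
    if m['m00']: c=(m['m10']/m['m00'],m['m01']/m['m00']); print('orange',m['m00'],c); np.save(n+'_or.npy',c)
    blue=cv2.inRange(hsv,(105,150,80),(125,255,255))&roi
    m=cv2.moments(blue,True); print('blue',m['m10']/m['m00'],m['m01']/m['m00'])
    px=(243,180) if n=='scene' else (352,140)
    crop=im[px[1]-40:px[1]+40,px[0]-40:px[0]+40]; cv2.imwrite(f'pics/c_{n}.png',cv2.resize(crop,None,fx=5,fy=5,interpolation=cv2.INTER_NEAREST))
    print('depth',D[px[1]-30:px[1]+30:6,px[0]].round(), (bydepth(C,[px],D)).round())
a,b=[np.load(n+'_or.npy') for n in Cs]; print(tri(Cs['scene'],a,Cs['side'],b))
A=cv2.imread('pics/c_scene.png');B=cv2.imread('pics/c_side.png'); cv2.imwrite('pics/c.png',np.hstack([A,B]))
```

```text
scene rect ((569.1741333007812, -14.388153076171875), (252.88340759277344, 379.5348205566406), 1.324479579925537) [[438.0, 172.0], [447.0, -207.0], [700.0, -201.0], [691.0, 178.0]]
orange 38.0 (347.8421052631579, 200.92105263157896)
blue 351.08161258603735 220.37758112094394
depth [1365. 1250. 1262. 1230. 1246. 1251. 1256. 1270. 1290. 1293.] [[ 557. -328.   81.]]
side rect ((618.768798828125, -11.543487548828125), (356.2390441894531, 378.993408203125), 1.4412853717803955) [[436.0, 173.0], [445.0, -205.0], [802.0, -197.0], [792.0, 182.0]]
orange 19.0 (343.63157894736844, 208.31578947368422)
blue 274.2367941712204 193.55373406193078
depth [1507. 1321. 1285. 1310. 1322. 1332. 1350. 1371. 1382. 1364.] [[ 526. -315.   73.]]
(array([462.34137673, -14.9536274 , 115.30546867]), np.float64(9.62241499223957))
```

View pics/c.png

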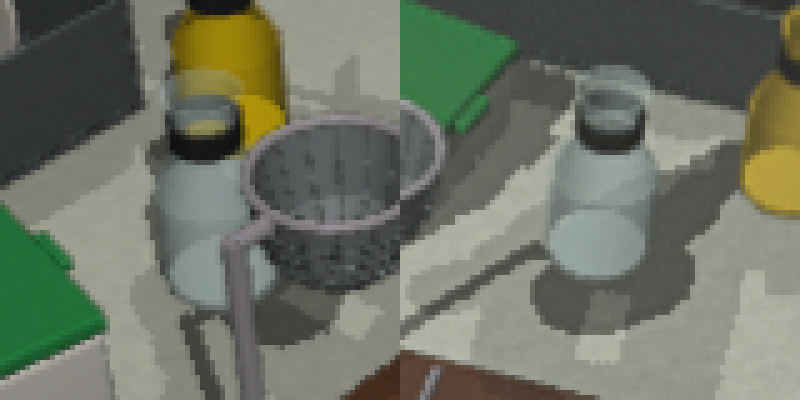

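The crop shows the carafe's black collar centred at scene (244,166) and side (354.6,125.6).

Run:
```python
from h import *
A,B=cam('scene'),cam('side')
print('collar',tri(A,(244,166),B,(354.6,125.6)))
print('decoy',onplane(A,[(243+6,180-5)],0) , onplane(B,[(391,137)],0))
# carafe bottom ellipse centre
print('base', onplane(A,[(203+222/5,140+270/5)],0), onplane(B,[(312+198/5,100+245/5)],0))
print('filter top rim', tri(A,(270.3,177),B,(305,132)))
print('seat', tri(A,(309,259),B,(292,210)))
```

```text
collar (array([ 530.22269121, -349.75663914,  105.11472099]), np.float64(2.630584326073688))
decoy [[ 4.62861184e+02 -4.18771291e+02 -1.13686838e-13]] [[ 419.32596488 -454.91767384    0.        ]]
base [[ 531.0007315  -350.32261265    0.        ]] [[ 5.31555144e+02 -3.48407323e+02  1.13686838e-13]]
filter top rim (array([ 619.25706049, -137.64747792,  226.2184867 ]), np.float64(0.06574030070525176))
seat (array([616.62928722, -18.315776  ,  23.4934446 ]), np.float64(3.5513558335282616))
```

```bash
cat >> h.py <<'E'
from scipy.spatial.transform import Rotation as Ro
def Rw(yaw,tilt=0): # tool x at yaw, z down; tilt: about stand y axis
    y=np.radians(yaw); R=np.array([[np.cos(y),np.sin(y),0],[np.sin(y),-np.cos(y),0],[0,0,-1.]])
    return R
def delta(p,yaw,o=None,R=None):
    o=o or bot.get_obs(); R0=np.array(o['orientation']); R1=Rw(yaw) if R is None else R
    print('shift',(R0.T@(np.array(p)-o['tool_pos'])).round(1),'turn',np.degrees(Ro.from_matrix(R0.T@R1).as_rotvec()).round(2))
E
python3 -c "
from h import *
delta([531,-350,260],91.4)"
```

```text
shift [ 388.  -145.7  -46.1] turn [-8.000e-02 -7.000e-02 -7.239e+01]
```

Call:
play_rows(moves=[[45,-17,-20,0,0,-8.5],[92,-34,-40,0,0,-17],[138,-51,-46,0,0,-25.5],[184,-69,-46,0,0,-34],[230,-86,-46,0,0,-42.5],[276,-104,-46,0,0,-51],[322,-121,-46,0,0,-59.5],[360,-135,-46,0,0,-67]], jaw=1)

```text
clock: 0.95
tool_pos: [509.6, -367.5, 260.4]
orientation: [[0.063, 0.998, -0.0], [0.998, -0.063, 0.0], [0.0, -0.0, -1.0]]
contact_force: [0.2, -0.7, -0.0]
gripper_width: 1.001
finger_force: 0.0
```

Run:
```python
from h import *
o=bot.get_obs(); print(np.round(o['joint_positions'],1)); delta([531,-350,260],91.4,o)
C=cam('wrist',o); im,D=bot.grab_frame('wrist'); cv2.imwrite('pics/w1.png',im); print(o['clock'],np.round(o['tool_pos'],1), proj(C,[531,-350,114]))
```

```text
[-40.7   3.   94.5   0.   82.5 -37.1]
shift [18.9 20.2  0.4] turn [-0.01 -0.02 -5.01]
0.95 [ 509.6 -367.5  260.4] [[341.12291827 177.84276322]]
```

View pics/w1.png

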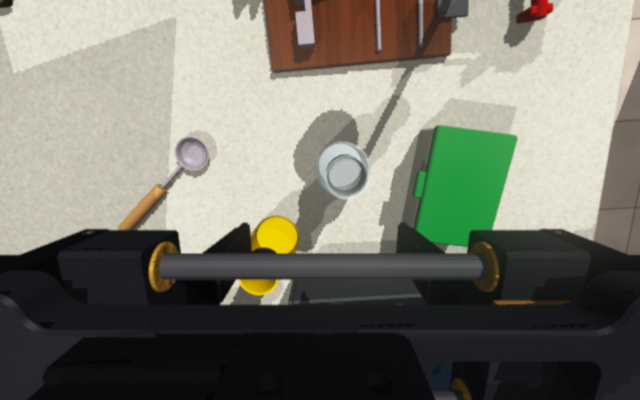

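Wrist view: the carafe is seen from above at about (344,170), the yellow decoy at (268,255) behind the gripper, the stand at the top and the green box right at (465,185).

Run:
```python
from h import *
o=bot.get_obs(); C=cam('wrist',o); im,D=bot.grab_frame('wrist'); print(C[0][0,0])
px=[(344,170),(344,143),(344,198),(319,170),(369,170),(346,173)]
print([D[y,x] for x,y in px]); print(bydepth(C,px,D).round())
for z in (72,140): print(z,onplane(C,px,z).round().tolist())
m=(cv2.inRange(D,50,420)>0); m[:, :300]=0; m[:,400:]=0; m[:130]=0; m[215:]=0
ys,xs=np.nonzero(m); P=bydepth(C,np.c_[xs,ys],D); 
for lo,hi in((20,60),(60,90),(90,128),(130,150)):
    q=P[(P[:,2]>lo)&(P[:,2]<hi)]
    if len(q): print(lo,hi,len(q),q.min(0).round(),q.max(0).round(),cv2.minEnclosingCircle(q[:,:2].astype(np.float32)))
```

```text
277.35258221501147
[np.float32(423.19803), np.float32(420.54938), np.float32(302.45865), np.float32(342.28094), np.float32(430.9022), np.float32(426.28662)]
[[ 546. -349.    7.]
 [ 548. -309.    0.]
 [ 536. -365.  135.]
 [ 510. -338.   88.]
 [ 586. -352.   -1.]
 [ 549. -354.    5.]]
72 [[542.0, -342.0, 72.0], [543.0, -308.0, 72.0], [540.0, -379.0, 72.0], [509.0, -340.0, 72.0], [574.0, -343.0, 72.0], [544.0, -346.0, 72.0]]
140 [[537.0, -334.0, 140.0], [538.0, -306.0, 140.0], [536.0, -364.0, 140.0], [511.0, -332.0, 140.0], [563.0, -335.0, 140.0], [539.0, -337.0, 140.0]]
20 60 36 [ 506. -378.   21.] [ 555. -310.   60.] ((535.113525390625, -344.0824279785156), 34.53181838989258)
60 90 730 [ 500. -376.   61.] [ 570. -310.   90.] ((535.4465942382812, -344.99505615234375), 35.79969787597656)
90 128 458 [ 509. -363.   90.] [ 559. -320.  128.] ((534.0743408203125, -340.9682312011719), 25.67015838623047)
130 150 672 [ 512. -369.  130.] [ 559. -322.  142.] ((535.7230834960938, -345.6325988769531), 23.69194793701172)
```

```bash
python3 -c "
from h import *
delta([535.5,-345.5,95],91.4)"
```

```text
shift [ 21.7  23.  165.1] turn [ 0.02 -0.09 -4.97]
```

Call:
play_rows(moves=[[21.7,23,20,0,0,-5],[21.7,23,65,0,0,-5],[21.7,23,110,0,0,-5],[21.7,23,140,0,0,-5],[21.7,23,158,0,0,-5],[21.7,23,165,0,0,-5],[21.7,23,165,0,0,-5]], jaw=1)

```text
clock: 1.75
tool_pos: [532.2, -350.0, 95.5]
orientation: [[-0.017, 1.0, -0.0], [1.0, 0.017, 0.0], [0.0, -0.0, -1.0]]
contact_force: [-0.2, -0.5, -0.3]
gripper_width: 0.996
finger_force: 0.0
```

Call:
play_rows(moves=[[0,0,0,0,0,0],[0,0,0,0,0,0],[0,0,0,0,0,0],[0,0,0,0,0,0],[0,0,0,0,0,0],[0,0,0,0,0,0]], jaw=0, grip_force=20)

```text
clock: 2.35
tool_pos: [533.4, -349.9, 96.4]
orientation: [[-0.018, 1.0, 0.002], [1.0, 0.018, -0.001], [-0.001, 0.002, -1.0]]
contact_force: [2.8, 0.2, 1.0]
gripper_width: 0.576
finger_force: 20.0
```

Run:
```python
from h import *
o=bot.get_obs(); print({k:np.round(o[k],2).tolist() for k in('tool_pos','gripper_width','finger_force','contact_force')})
im,D=bot.grab_frame('side'); im2,_=bot.grab_frame('scene')
o=bot.get_obs(); print(np.round(o['tool_pos'],2),o['gripper_width'],o['finger_force'])
a=cv2.resize(im[80:180,305:405],None,fx=4,fy=4); b=cv2.resize(im2[110:210,195:295],None,fx=4,fy=4)
cv2.imwrite('pics/g.png',np.hstack([a,b]))
```

```text
{'tool_pos': [533.38, -349.87, 96.44], 'gripper_width': 0.58, 'finger_force': 20.02, 'contact_force': [2.76, 0.17, 1.05]}
[ 533.39 -349.85   96.4 ] 0.5763524449243759 20.0165889679463
```

View pics/g.png

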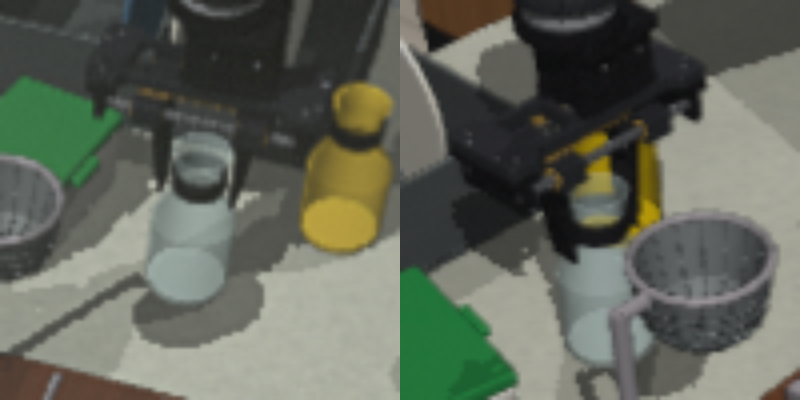

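The crops show the fingers straddling the collar; the opening (55 mm) is wider than the 45 mm collar, so the tips probably bear on the shoulder. I'll open, rise and look again.

Call:
play_rows(moves=[[0,0,0,0,0,0],[0,0,0,0,0,0],[0,0,0,0,0,0],[0,0,-40,0,0,0],[0,0,-80,0,0,0],[0,0,-100,0,0,0],[0,0,-100,0,0,0],[0,0,-100,0,0,0]], jaw=1)

```text
clock: 3.25
tool_pos: [532.1, -349.4, 194.8]
orientation: [[-0.018, 1.0, -0.001], [1.0, 0.018, 0.001], [0.001, -0.001, -1.0]]
contact_force: [-0.4, 0.3, -1.2]
gripper_width: 0.999
finger_force: 0.0
```

```bash
cat > ring.py <<'E'
from h import *
bot.grab_frame('wrist')
o=bot.get_obs(); C=cam('wrist',o); im,D=bot.grab_frame('wrist')
o2=bot.get_obs(); print(np.round(o['tool_pos'],1),np.round(o2['tool_pos'],1),o['gripper_width'])
m=(D>50)&(D<500); m[240:]=0; ys,xs=np.nonzero(m); P=bydepth(C,np.c_[xs,ys],D); k=(np.hypot(P[:,0]-534,P[:,1]+347)<60)
P=P[k]
for lo,hi in((20,60),(60,90),(90,128),(130,150)):
    q=P[(P[:,2]>lo)&(P[:,2]<hi)]
    if len(q)>5: print(lo,hi,len(q),q.min(0).round(),q.max(0).round(),cv2.minEnclosingCircle(q[:,:2].astype(np.float32)))
cv2.imwrite('pics/w2.png',im)
E
python3 ring.py
```

```text
[ 531.6 -348.9  193.4] [ 531.3 -348.8  192.8] 1.000950845116572
20 60 288 [ 504. -379.   20.] [ 563. -310.   60.] ((535.2014770507812, -344.1795349121094), 35.0098876953125)
60 90 1081 [ 501. -365.   60.] [ 571. -310.   90.] ((535.6036987304688, -345.3575744628906), 35.812652587890625)
90 128 967 [ 510. -364.   90.] [ 561. -319.  128.] ((535.1959228515625, -343.96051025390625), 26.02855682373047)
130 150 1074 [ 513. -369.  130.] [ 559. -322.  142.] ((535.315185546875, -345.71466064453125), 23.62889862060547)
```

```bash
cat >> ring.py <<'E'
r=np.hypot(P[:,0]-535.3,P[:,1]+345.5)
for z in range(70,146,4):
    q=r[(abs(P[:,2]-z)<2)]
    if len(q)>3: print(z,len(q),np.percentile(q,[10,50,90,100]).round(1))
E
python3 ring.py|tail -19
```

```text
70 36 [35.1 35.4 35.7 35.9]
74 236 [33.5 34.4 35.2 36. ]
78 240 [31.4 32.4 33.3 34.1]
82 234 [29.3 30.3 31.3 32. ]
86 216 [27.1 28.1 29.1 30.1]
90 200 [25.  26.  27.  27.8]
94 164 [22.9 23.9 24.8 25.5]
98 101 [21.4 22.1 22.9 23.6]
102 29 [17.1 17.3 17.6 17.9]
106 73 [17.  17.4 22.1 22.3]
110 65 [16.9 17.3 21.9 22.2]
114 89 [16.9 17.3 22.  22.3]
118 82 [17.  17.3 22.  22.3]
122 121 [17.  20.7 21.9 22.2]
126 144 [17.  17.4 17.9 21.5]
130 214 [17.7 18.4 19.1 19.7]
134 229 [18.8 19.5 20.2 21.3]
138 556 [20.2 21.4 23.2 23.9]
142 184 [21.1 22.2 23.2 23.7]
```

View pics/w2.png

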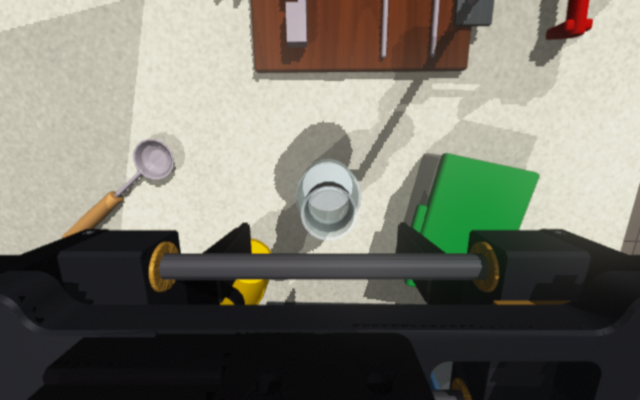

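The wrist view shows the carafe undisturbed at (328,198), the decoy partly hidden at (255,275). The tips evidently hang several mm lower part-open, so I'll grip 10 mm higher.

```bash
python3 -c "
from h import *
o=bot.get_obs();print(np.round(o['tool_pos'],1)); delta([535.3,-345.5,105],91.4,o)"
```

```text
[ 531.5 -348.8  192.9]
shift [ 3.   4.2 87.9] turn [-0.19 -0.16 -0.39]
```

Call:
play_rows(moves=[[3,4,30,0,0,0],[3,4,60,0,0,0],[3,4,80,0,0,0],[3,4,88,0,0,0],[3,4,88,0,0,0],[3,4,88,0,0,0],[3,4,88,0,0,0]])

```text
clock: 4.15
tool_pos: [537.4, -347.2, 109.4]
orientation: [[-0.018, 1.0, 0.002], [1.0, 0.018, -0.002], [-0.002, 0.002, -1.0]]
contact_force: [-0.1, -0.2, -0.5]
gripper_width: 1.002
finger_force: 0.0
```

Call:
play_rows(moves=[[0,0,0,0,0,0],[0,0,0,0,0,0],[0,0,0,0,0,0],[0,0,0,0,0,0],[0,0,0,0,0,0],[0,0,0,0,0,0]], jaw=0, grip_force=20)

```text
clock: 4.75
tool_pos: [536.2, -346.5, 107.6]
orientation: [[-0.018, 1.0, -0.001], [1.0, 0.018, 0.0], [0.0, -0.001, -1.0]]
contact_force: [-0.7, -0.0, 0.1]
gripper_width: 0.555
finger_force: 20.0
```

Call:
play_rows(moves=[[0,0,-5,0,0,0],[0,0,-15,0,0,0],[0,0,-25,0,0,0],[0,0,-30,0,0,0],[0,0,-30,0,0,0],[0,0,-30,0,0,0]])

```text
clock: 5.35
tool_pos: [536.5, -346.5, 137.9]
orientation: [[-0.018, 1.0, 0.0], [1.0, 0.018, -0.0], [-0.0, 0.0, -1.0]]
contact_force: [-1.0, 0.4, -2.9]
gripper_width: 0.555
finger_force: 19.8
```

Run:
```python
from h import *
im,D=bot.grab_frame('side'); im2,_=bot.grab_frame('scene')
o=bot.get_obs(); print(np.round(o['tool_pos'],2),o['gripper_width'],o['finger_force'],np.round(o['contact_force'],1),np.round(o['moment'],2))
a=cv2.resize(im[70:170,305:405],None,fx=4,fy=4); b=cv2.resize(im2[95:195,195:295],None,fx=4,fy=4)
cv2.imwrite('pics/g2.png',np.hstack([a,b]))
```

```text
[ 536.19 -346.27  137.1 ] 0.5525860340415399 19.824812436254433 [-0.5 -0.2 -2.6] [ 0.   -0.13  0.01]
```

View pics/g2.png

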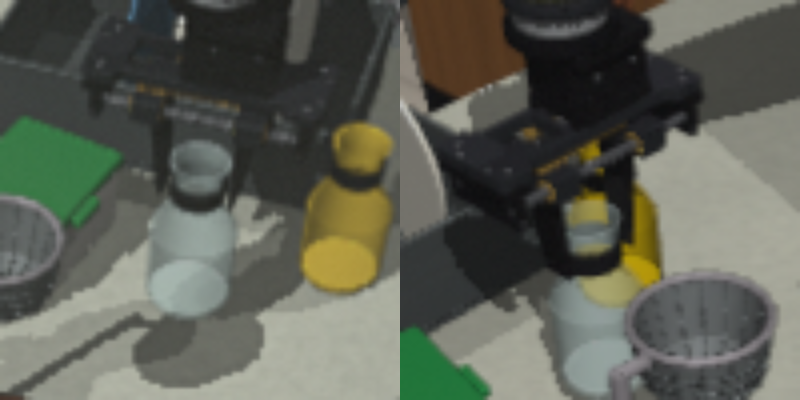

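The picture shows the carafe lifted 30 mm, upright, collar between the pads (weight 2.7 N reads right). Now to a viewing place in front of the stand.

Call:
play_rows(moves=[[0,0,-40,0,0,0],[15,-5,-80,0,0,0],[55,-20,-115,0,0,0],[100,-36,-143,0,0,0],[145,-53,-143,0,0,0],[188,-70,-143,0,0,0],[225,-84,-143,0,0,0],[248,-92,-143,0,0,0]], grip_force=30)

```text
clock: 6.25
tool_pos: [438.7, -97.7, 280.4]
orientation: [[-0.019, 1.0, -0.0], [1.0, 0.019, 0.001], [0.001, 0.0, -1.0]]
contact_force: [0.4, -0.5, -2.3]
gripper_width: 0.551
finger_force: 29.8
```

Call:
play_rows(moves=[[0,0,0,0,0,0],[0,0,0,0,0,0],[0,0,0,0,0,0],[0,0,0,0,0,0],[0,0,0,0,0,0]])

```text
clock: 6.75
tool_pos: [440.3, -100.9, 280.4]
orientation: [[-0.016, 1.0, -0.001], [1.0, 0.016, 0.0], [0.0, -0.001, -1.0]]
contact_force: [0.5, 0.1, -2.8]
gripper_width: 0.551
finger_force: 29.8
```

Run:
```python
from h import *
o=bot.get_obs(); C=cam('wrist',o); im,D=bot.grab_frame('wrist'); print(np.round(o['tool_pos'],1),o['gripper_width'],C[3].round())
cv2.imwrite('pics/w3.png',im); np.savez('w3.npz',im=im,D=D,K=C[0],d=C[1],R=C[2],e=C[3])
print('pred seat,grip,tabtop', proj(C,[[622,-13,26],[484,-16.4,110],[625,-133,241]]).round())
```

```text
[ 440.3 -100.9  280.4] 0.5510343298716123 [440. -36. 450.]
pred seat,grip,tabtop [[448. 123.]
 [362. 120.]
 [548. 262.]]
```

View pics/w3.png

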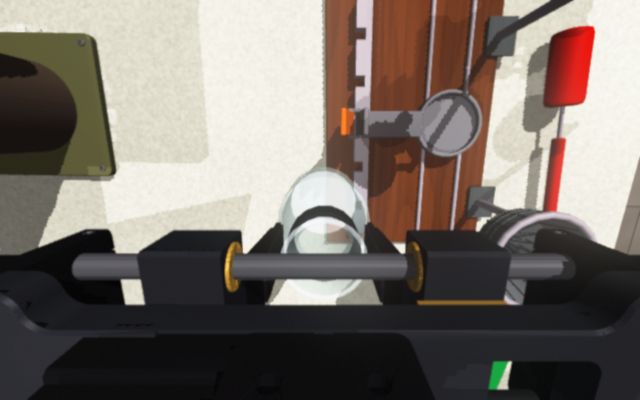

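Wrist view: the cradle dish is at about (449,124), the orange paddle at (347,121), the grey tab just right of it at (361,121), the filter at (535,250), and the carafe upright in the gripper. The predictions (448,123) and (362,120) agree.

Run:
```python
from h import *
f=np.load('w3.npz'); C=(f['K'],f['d'],f['R'],f['e']); im=f['im']; D=f['D']
ys,xs=np.mgrid[0:225,325:600]; px=np.c_[xs.ravel(),ys.ravel()]; P=bydepth(C,px,D); ok=D[px[:,1],px[:,0]]>0; P=P[ok]; px=px[ok]
r=np.hypot(P[:,0]-622,P[:,1]+13)
q=P[(r<60)&(P[:,2]>31)&(P[:,2]<45)&(P[:,0]>590)]; print('rim',len(q),np.median(q[:,2]),cv2.minEnclosingCircle(q[:,:2].astype(np.float32)))
q=P[(r<38)]; print('floor',np.median(q[:,2]))
hsv=cv2.cvtColor(im,cv2.COLOR_BGR2HSV)[px[:,1],px[:,0]]
k=(hsv[:,0]>4)&(hsv[:,0]<18)&(hsv[:,1]>190)&(hsv[:,2]>140)&(P[:,2]>80); q=P[k]; print('orange',k.sum(),q.min(0).round(1),q.max(0).round(1),np.median(q,0).round(1), px[k].min(0),px[k].max(0))
k=(abs(P[:,0]-484)<25)&(P[:,2]>122)&(P[:,2]<140); q=P[k]; print('tab top',k.sum(),q.min(0).round(1),q.max(0).round(1),np.median(q,0).round(1))
k=(P[:,2]>8)&(P[:,2]<16)&(P[:,0]<700); q=P[k]; print(cv2.minAreaRect(q[:,:2].astype(np.float32)))
# filter arm rim top
ys,xs=np.mgrid[200:235,470:600]; px=np.c_[xs.ravel(),ys.ravel()]; P=bydepth(C,px,D); q=P[(P[:,2]>225)&(P[:,2]<250)]; print('filter',len(q),q.min(0),q.max(0))
```

```text
rim 592 35.357613120428 ((619.974853515625, -14.695866584777832), 47.00674057006836)
floor 25.76413285214585
orange 258 [458.4 -32.8  83. ] [475.1  -4.4 126.6] [463.6 -17.5 122.7] [341 108] [352 134]
tab top 285 [459.  -32.8 122. ] [489.   -3.6 131.3] [483.2 -18.5 127.9]
((570.5645751953125, -12.314239501953125), (259.6607971191406, 326.52587890625), 0.9029496312141418)
filter 1072 [ 585.11346345 -114.3456697   225.06359612] [657.04710678 -90.06366367 242.4736509 ]
```

Call:
play_rows(moves=[[40,0,0,0,0,0],[75,8,0,0,0,0],[85,30,0,0,0,0],[84,70,0,0,0,0],[83,112,0,0,0,0],[83,150,0,0,0,0],[83,172,0,0,0,0],[82.5,181,0,0,0,0]])

```text
clock: 7.6
tool_pos: [621.3, -14.8, 279.4]
orientation: [[-0.017, 1.0, -0.002], [1.0, 0.017, 0.0], [0.0, -0.002, -1.0]]
contact_force: [-0.8, 0.0, -2.4]
gripper_width: 0.548
finger_force: 29.8
```

Call:
play_rows(moves=[[0,0,0,0,0,0],[0,0,0,0,0,0],[0,0,0,0,0,0],[0,0,0,0,0,0],[0,0,0,0,0,0]])

```text
clock: 8.1
tool_pos: [619.2, -14.5, 281.1]
orientation: [[-0.018, 1.0, 0.001], [1.0, 0.018, -0.0], [-0.0, 0.001, -1.0]]
contact_force: [0.6, 0.3, -2.6]
gripper_width: 0.55
finger_force: 29.8
```

Run:
```python
from h import *
bot.grab_frame('wrist');o=bot.get_obs(); C=cam('wrist',o); im,D=bot.grab_frame('wrist'); print(o['clock'],np.round(o['tool_pos'],1)); delta([620,-15.3,140],91.4,o)
cv2.imwrite('pics/w4.png',im)
ys,xs=np.mgrid[0:245,150:450]; px=np.c_[xs.ravel(),ys.ravel()]; P=bydepth(C,px,D); P=P[D[px[:,1],px[:,0]]>0]
r=np.hypot(P[:,0]-620,P[:,1]+15)
for lo,hi,R in((31,42,55),(305,320,35),(170,180,45),(235,250,45)):
    q=P[(r<R)&(P[:,2]>lo)&(P[:,2]<hi)]
    if len(q)>5: print(lo,hi,len(q),q.min(0).round(1),q.max(0).round(1),cv2.minEnclosingCircle(q[:,:2].astype(np.float32)))
```

```text
8.15 [619.2 -14.5 281.1]
shift [ -0.8   0.7 141.1] turn [ 0.03  0.   -0.39]
31 42 307 [576.3 -20.4  31.3] [665.8  31.2  41.9] ((621.055419921875, -9.083765983581543), 46.12958908081055)
305 320 910 [587.2  -7.9 305. ] [652.4  10.5 319.9] ((619.8099365234375, -2.504298210144043), 32.61812973022461)
170 180 157 [600.8 -47.6 178.5] [638.8 -34.5 180. ] ((619.805419921875, -41.043174743652344), 19.032575607299805)
235 250 588 [584.3 -13.  235.1] [654.7  21.2 250. ] ((619.4833984375, -9.537320137023926), 35.33782196044922)
```

Call:
play_rows(moves=[[0,0.5,20,0,0,-0.4],[0,0.5,55,0,0,-0.4],[0,0.5,90,0,0,-0.4],[0,0.5,115,0,0,-0.4],[0,0.5,130,0,0,-0.4],[0,0.5,138,0,0,-0.4],[0,0.5,140,0,0,-0.4],[0,0.5,140,0,0,-0.4]])

```text
clock: 9.0
tool_pos: [620.9, -14.6, 141.9]
orientation: [[-0.025, 1.0, 0.002], [1.0, 0.025, -0.0], [-0.0, 0.002, -1.0]]
contact_force: [-0.3, 0.9, -1.9]
gripper_width: 0.554
finger_force: 29.8
```

Call:
play_rows(moves=[[0,0,0.5,0,0,0],[0,0,1,0,0,0],[0,0,1.5,0,0,0],[0,0,2,0,0,0],[0,0,2.5,0,0,0],[0,0,3,0,0,0],[0,0,3.5,0,0,0],[0,0,4,0,0,0]])

```text
clock: 9.8
tool_pos: [620.1, -14.5, 136.6]
orientation: [[-0.025, 1.0, -0.0], [1.0, 0.025, 0.0], [0.0, -0.0, -1.0]]
contact_force: [-0.1, 0.9, -2.3]
gripper_width: 0.552
finger_force: 29.8
```

Call:
play_rows(moves=[[0,0,0.4,0,0,0],[0,0,0.8,0,0,0],[0,0,1.2,0,0,0],[0,0,1.6,0,0,0],[0,0,2,0,0,0],[0,0,2,0,0,0]])

```text
clock: 10.4
tool_pos: [620.1, -14.5, 134.6]
orientation: [[-0.025, 1.0, -0.0], [1.0, 0.025, 0.0], [0.0, -0.0, -1.0]]
contact_force: [-0.1, -0.2, -3.2]
gripper_width: 0.549
finger_force: 29.8
```

Call:
play_rows(moves=[[0,0,0.4,0,0,0],[0,0,0.8,0,0,0],[0,0,1.2,0,0,0],[0,0,1.5,0,0,0],[0,0,1.5,0,0,0]])

```text
clock: 10.9
tool_pos: [620.3, -14.7, 134.0]
orientation: [[-0.025, 1.0, 0.0], [1.0, 0.025, -0.0], [-0.0, 0.0, -1.0]]
contact_force: [-1.8, -1.4, 2.9]
gripper_width: 0.553
finger_force: 30.0
```

Call:
play_rows(moves=[[0,0,0,0,0,0],[0,0,0,0,0,0],[0,0,0,0,0,0],[0,0,0,0,0,0],[0,0,0,0,0,0],[0,0,-5,0,0,0],[0,0,-15,0,0,0],[0,0,-30,0,0,0]], jaw=1)

```text
clock: 11.7
tool_pos: [619.7, -14.4, 163.5]
orientation: [[-0.025, 1.0, -0.001], [1.0, 0.025, 0.0], [0.0, -0.001, -1.0]]
contact_force: [0.2, 0.4, 0.0]
gripper_width: 0.998
finger_force: 0.0
```

Call:
play_rows(moves=[[0,0,-40,0,0,0],[0,0,-80,0,0,0],[0,0,-110,0,0,0],[0,-10,-126,0,0,0],[0,-50,-126,0,0,0],[0,-95,-126,0,0,0],[-1,-130,-126,0,0,0],[-1,-145,-126,0,0,0]])

```text
clock: 12.5
tool_pos: [472.2, -19.0, 289.1]
orientation: [[-0.024, 1.0, -0.0], [1.0, 0.024, -0.0], [-0.0, -0.0, -1.0]]
contact_force: [0.8, 0.0, 0.3]
gripper_width: 0.998
finger_force: 0.0
```

Call:
play_rows(moves=[[0,0,0,0,0,0],[0,0,0,0,0,0],[0,0,0,0,0,0],[0,0,0,0,0,0],[0,0,0,0,0,0]])

```text
clock: 13.0
tool_pos: [475.6, -19.1, 288.8]
orientation: [[-0.025, 1.0, -0.001], [1.0, 0.025, 0.0], [0.0, -0.001, -1.0]]
contact_force: [-0.4, -0.2, 0.1]
gripper_width: 0.997
finger_force: 0.0
```

```bash
cat > look.py <<'E'
from h import *
import sys
bot.grab_frame('wrist');o=bot.get_obs(); C=cam('wrist',o); im,D=bot.grab_frame('wrist'); print(o['clock'],np.round(o['tool_pos'],1),np.round(o['joint_positions'],1))
cv2.imwrite('pics/%s.png'%sys.argv[1],im)
ys,xs=np.mgrid[0:225,100:620]; px=np.c_[xs.ravel(),ys.ravel()]; P=bydepth(C,px,D); ok=D[px[:,1],px[:,0]]>0; P=P[ok]; px=px[ok]
cy=float(sys.argv[2])
def show(n,k):
    q=P[k]
    if len(q)>5: print(n,len(q),q.min(0).round(1),q.max(0).round(1),[np.round(v,1) for v in cv2.minEnclosingCircle(q[:,:2].astype(np.float32))])
r=np.hypot(P[:,0]-621,P[:,1]-cy)
show('dish rim',(r>44)&(r<52)&(P[:,2]>31)&(P[:,2]<41)&(P[:,0]>590)); show('carafe top',(r<32)&(P[:,2]>157)&(P[:,2]<172)); show('body',(r<42)&(P[:,2]>60)&(P[:,2]<105))
h=cv2.cvtColor(im,cv2.COLOR_BGR2HSV)[px[:,1],px[:,0]]
show('orange',(h[:,0]>4)&(h[:,0]<18)&(h[:,1]>190)&(h[:,2]>140)&(P[:,2]>100)&(P[:,0]<500))
show('tab',(P[:,2]>126)&(P[:,2]<136)&(abs(P[:,0]-484)<12)&(abs(P[:,1]-cy)<40))
E
python3 look.py w5 -15
```

```text
13.05 [475.6 -19.1 288.9] [ -8.8 -17.6 110.5  -0.   87.1 -10.2]
dish rim 134 [590.  -60.5  31.5] [655.5  31.3  37.4] [array([619.6, -14.4]), np.float64(46.8)]
carafe top 677 [595.9 -39.2 157. ] [643.1   7.7 167.4] [array([619.5, -15.7]), np.float64(24.0)]
body 1071 [583.1 -50.9  60. ] [653.   20.3 105. ] [array([618.5, -15.3]), np.float64(35.7)]
orange 235 [458.7 -32.3 100.1] [470.7  -3.4 126.5] [array([464.3, -18. ]), np.float64(14.8)]
tab 119 [483.  -32.  127.3] [488.6  -3.3 131.7] [array([485.6, -17.7]), np.float64(14.4)]
```

View pics/w5.png

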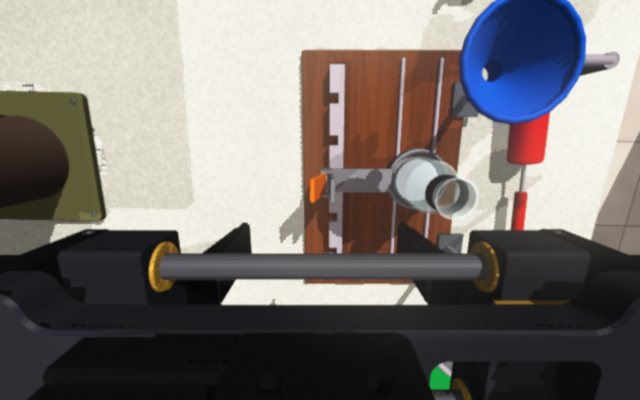

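The view shows the carafe standing centred in the dish at (440,185), the lever at (318,187), the funnel clear. Now down over the lever, tilted 2° so the gripper's body stays clear of the filter.

Call:
play_rows(moves=[[1.2,6.4,40,-2,0,0],[1.2,6.4,85,-2,0,0],[1.2,6.4,125,-2,0,0],[1.2,6.4,155,-2,0,0],[1.2,6.4,177,-2,0,0],[1.2,6.4,188,-2,0,0],[1.2,6.4,191,-2,0,0],[1.2,6.4,191,-2,0,0]], jaw=1)

```text
clock: 13.9
tool_pos: [482.1, -17.8, 98.7]
orientation: [[-0.025, 0.999, 0.035], [1.0, 0.025, 0.001], [-0.0, 0.035, -0.999]]
contact_force: [0.1, 0.1, -0.3]
gripper_width: 1.0
finger_force: 0.0
```

Call:
play_rows(moves=[[0,0,0,0,0,0],[0,0,0,0,0,0],[0,0,0,0,0,0]])

```text
clock: 14.2
tool_pos: [482.3, -17.8, 99.3]
orientation: [[-0.025, 0.999, 0.037], [1.0, 0.025, 0.001], [-0.0, 0.037, -0.999]]
contact_force: [0.8, 0.5, -0.1]
gripper_width: 1.0
finger_force: 0.0
```

Call:
play_rows(moves=[[0,0,0,0,0,0],[0,0,0,0,0,0],[0,0,0,0,0,0],[0,0,0,0,0,0],[0,0,0,0,0,0],[0,0,0,0,0,0],[0,0,0,0,0,0],[0,0,0,0,0,0]], jaw=0, grip_force=30)

```text
clock: 15.0
tool_pos: [480.4, -17.7, 98.1]
orientation: [[-0.025, 0.999, 0.031], [1.0, 0.025, 0.001], [0.0, 0.031, -1.0]]
contact_force: [-5.6, 0.2, 4.3]
gripper_width: 0.388
finger_force: 2.9
```

Call:
play_rows(moves=[[0,0,0,0,0,0],[0,0,0,0,0,0],[0,0,0,0,0,0],[0,0,0,0,0,0]])

```text
clock: 15.4
tool_pos: [482.0, -17.7, 98.3]
orientation: [[-0.025, 0.999, 0.036], [1.0, 0.025, 0.001], [0.0, 0.036, -0.999]]
contact_force: [4.0, -0.3, -0.3]
gripper_width: 0.162
finger_force: 30.2
```

Call:
play_rows(moves=[[0,0,0,0,0,0],[0,0,0,0,0,0],[0,0,0,0,0,0],[0,0,0,0,0,0]])

```text
clock: 15.8
tool_pos: [482.0, -17.7, 98.3]
orientation: [[-0.025, 0.999, 0.036], [1.0, 0.025, 0.001], [-0.0, 0.036, -0.999]]
contact_force: [5.8, 0.8, -0.4]
gripper_width: 0.162
finger_force: 30.2
```

Squeezed (15.4 mm over all). Slide gently, first 20 mm as a check.

Call:
play_rows(moves=[[-1,0,0,0,0,0],[-3,0,0,0,0,0],[-6,0,0,0,0,0],[-10,0,0,0,0,0],[-14,0,0,0,0,0],[-17,0,0,0,0,0],[-19,0,0,0,0,0],[-20,0,0,0,0,0]])

```text
clock: 16.6
tool_pos: [482.5, -37.5, 98.3]
orientation: [[-0.024, 0.999, 0.036], [1.0, 0.024, 0.002], [0.001, 0.036, -0.999]]
contact_force: [4.9, 2.3, -1.1]
gripper_width: 0.159
finger_force: 30.2
```

Call:
play_rows(moves=[[-1,0,0,0,0,0],[-3,0,0,0,0,0],[-6,0,0,0,0,0],[-10,0,0,0,0,0],[-14,0,0,0,0,0],[-17,0,0,0,0,0],[-19,0,0,0,0,0],[-20,0,0,0,0,0]])

```text
clock: 17.4
tool_pos: [482.9, -57.5, 98.3]
orientation: [[-0.024, 0.999, 0.036], [1.0, 0.024, 0.002], [0.001, 0.036, -0.999]]
contact_force: [5.6, 2.1, -0.8]
gripper_width: 0.158
finger_force: 30.2
```

Call:
play_rows(moves=[[-2,0,0,0,0,0],[-6,0,0,0,0,0],[-12,0,0,0,0,0],[-19,0,0,0,0,0],[-26,0,0,0,0,0],[-32,0,0,0,0,0],[-37,0,0,0,0,0],[-40,0,0,0,0,0]])

```text
clock: 18.2
tool_pos: [483.9, -97.6, 98.3]
orientation: [[-0.024, 0.999, 0.036], [1.0, 0.024, 0.002], [0.001, 0.036, -0.999]]
contact_force: [5.5, 1.9, -1.1]
gripper_width: 0.162
finger_force: 30.2
```

Call:
play_rows(moves=[[-3,0,0,0,0,0],[-8,0,0,0,0,0],[-15,0,0,0,0,0],[-23,0,0,0,0,0],[-30,0,0,0,0,0],[-36,0,0,0,0,0],[-39,0,0,0,0,0],[-40,0,0,0,0,0]])

```text
clock: 19.0
tool_pos: [484.9, -137.6, 98.3]
orientation: [[-0.024, 0.999, 0.036], [1.0, 0.024, 0.002], [0.001, 0.036, -0.999]]
contact_force: [4.7, 1.9, -1.1]
gripper_width: 0.162
finger_force: 30.2
```

Run:
```python
from h import *
o=bot.get_obs(); C=cam('wrist',o); im,D=bot.grab_frame('wrist'); o=bot.get_obs(); print(o['clock'],np.round(o['tool_pos'],1),o['gripper_width'])
ys,xs=np.mgrid[0:230,0:640]; px=np.c_[xs.ravel(),ys.ravel()]; P=bydepth(C,px,D); P=P[D[px[:,1],px[:,0]]>0]
def show(n,k):
    q=P[k]; print(n,len(q), q.min(0).round(1) if len(q) else '',q.max(0).round(1) if len(q) else '')
r=np.hypot(P[:,0]-623,P[:,1]+135)
show('body',(r<42)&(P[:,2]>60)&(P[:,2]<98)); show('dish',(r<52)&(P[:,2]>31)&(P[:,2]<40)); show('filter',(r<50)&(P[:,2]>225)&(P[:,2]<246));show('tab',(abs(P[:,0]-486)<14)&(P[:,2]>80)&(P[:,2]<135)&(abs(P[:,1]+138)<40))
```

```text
19.05 [ 484.9 -137.7   98.3] 0.15999208254076747
body 2126 [ 585.5 -142.3   60. ] [640.7 -99.7  98. ]
dish 957 [ 578.3 -150.1   31. ] [658.2 -87.9  40. ]
filter 0  
tab 484 [ 472.1 -134.5   80.1] [ 498.4 -122.6  120.8]
```

Call:
play_rows(moves=[[0,0,0,0,0,0],[0,0,0,0,0,0],[0,0,0,0,0,0],[0,0,0,0,0,0],[0,0,0,0,0,0],[0,0,0,0,0,0],[0,0,0,0,0,0],[0,0,0,0,0,0]], jaw=1)

```text
clock: 19.85
tool_pos: [485.1, -137.8, 98.7]
orientation: [[-0.025, 0.999, 0.036], [1.0, 0.025, 0.001], [-0.0, 0.036, -0.999]]
contact_force: [-0.0, -0.3, 0.5]
gripper_width: 0.781
finger_force: 0.0
```

Call:
play_rows(moves=[[0,-8,0,0,0,0],[0,-18,-10,0,0,0],[0,-18,-40,0,0,0],[0,-20,-75,0,0,0],[0,-35,-110,0,0,0],[0,-55,-145,0,0,0],[0,-70,-170,0,0,0],[0,-75,-180,0,0,0]])

```text
clock: 20.65
tool_pos: [403.2, -140.1, 278.8]
orientation: [[-0.024, 0.999, 0.04], [1.0, 0.024, -0.002], [-0.003, 0.04, -0.999]]
contact_force: [0.4, -0.3, -0.0]
gripper_width: 0.998
finger_force: 0.0
```

Call:
play_rows(moves=[[-20,0,0,2,0,0],[-50,0,0,2,0,0],[-80,0,0,2,0,0],[-95,0,0,2,0,0],[-100,0,0,2,0,0],[-100,0,0,2,0,0],[-100,0,0,2,0,0],[-100,0,0,2,0,0]])

```text
clock: 21.45
tool_pos: [405.9, -238.8, 275.4]
orientation: [[-0.026, 1.0, 0.0], [1.0, 0.026, 0.0], [0.0, 0.0, -1.0]]
contact_force: [-0.6, -0.5, 0.9]
gripper_width: 1.001
finger_force: 0.0
```

```bash
python3 look.py w6 -134.8
python3 - <<'E'
from h import *
a,_=bot.grab_frame('scene'); b,_=bot.grab_frame('side')
cv2.imwrite('pics/end.png',np.hstack([cv2.resize(a[110:310,220:420],(400,400)),cv2.resize(b[80:280,220:420],(400,400))]))
E
```

```text
21.5 [ 405.9 -238.9  275.5] [-37.  -18.1 112.2   0.   85.9 -38.5]
dish rim 163 [ 590.4 -180.6   31.6] [650.5 -88.5  37.8] [array([ 622.2, -134.6]), np.float64(46.8)]
carafe top 319 [ 598.1 -158.5  157.1] [ 624.4 -115.3  167.7] [array([ 616.1, -136.8]), np.float64(22.0)]
body 1419 [ 585.7 -170.5   60. ] [ 657. -101.  105.] [array([ 621.2, -135.7]), np.float64(35.8)]
orange 167 [ 461.4 -152.5  100.9] [ 473.  -124.3  126.6] [array([ 464.6, -138.3]), np.float64(14.2)]
tab 171 [ 485.2 -153.   126. ] [ 492.1 -123.   131.7] [array([ 488.8, -138. ]), np.float64(15.0)]
```

View pics/end.png

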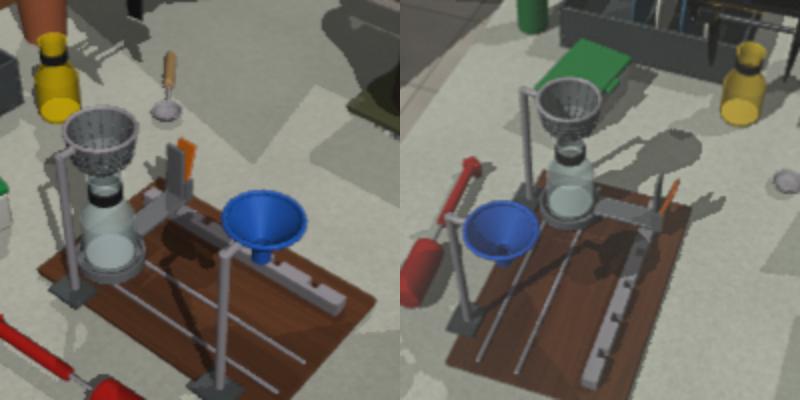

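The carafe stands upright in the cradle under the grey filter. The cradle has moved 120 mm and the lever is back at its rest gap (30.7 mm against 29.9 mm at the start), so it is locked.

```bash
python3 -c "
from station import bot
print(bot.sign_off())"
```

```text
the job is handed in; nothing more can be done
None
```

The job is handed in: the carafe stands upright in the cradle right under the grey mesh filter, and the cradle measures 120 mm along with the lever sprung back, so it is locked in the end notch.

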